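Fit the seeding cover over its pin and hold it down

TASK

Pick up the red cover by its wooden rib and bring it to the seeding jig, square with the aluminium drop plate. Work it over the brass locating pin, which the cover hides and which may stand anywhere along its slot, until it drops on and lies flat on the plate; then press it down until the sprung plate is all the way down. Finish holding the cover pressed down like that, still in the gripper, and leave the cup, the pipe ring and the jar where they are.

Things in the scene. Friction and masses are not known exactly. Their poses are not given: they have to be found in the camera images.
- cover: Loose red plastic block 120 (x) x 84 (y) x 27 mm, 0.25-0.42 kg, flat on the bench. Origin: centre of underside, z up. Unseen in the middle of the underside: a round blind bore, 17 mm wide, 22 deep, 2 mm chamfer. On top, centred, a wooden rib to grip: 76 long (x), 18 wide (y), from 27 to 61 mm above the underside. Alike after a half turn.
- jig: Fixed seeding jig: wooden base 230 (x) x 150 (y) x 18 mm, on it a black cell tray up to 56 mm above the bench, above that the sprung aluminium drop plate. Origin: centre of the base's underside, on the bench; x along its long side and along the plate's slot, z up.
- slot_mid (a point): Middle of the slot, on the jig's axis, 82 mm above the bench, level with the tip of the fixed brass pin (14 mm thick, bevelled to 9 mm at its flat tip). The pin itself stands on the jig's x line through here, anywhere from -15 to +15 mm, new each time: not reported, but seen from above until covered. A cover not yet over it rests on its tip, 10 mm above the plate.
- drop_top (a point): Centre of the top face of the aluminium drop plate, 150 (x) x 104 (y) x 6 mm, square with the jig, with a dark slot along x in the middle and rows of small dark holes. 72 mm above the bench when up, 66 mm when fully down.
- drop_plate (a joint): How far the drop plate is pressed down, m: 0 up, 0.006 fully down on its stop. Springs push it up: about 5 N starts it moving, about 13 N in all brings it fully down (the weight of the cover counts).
- seed_cup: Bystander: white plastic cup, 60 mm across the rim, 50 mm high, origin at the centre of its underside.
- pipe_ring: Bystander: short piece of grey pipe standing on end, 56 mm outside diameter, 30 mm high, origin at the centre of its underside.
- spray_jar: Bystander: jar with a green cap, 54 mm diameter, 75 mm high, origin at the centre of its underside.
Not all that is in view belongs to the job. Of the things that look like the cover, take the one that is farthest from the robot's base at the start.

How it is judged (in metres and radians):
On the way, in this order (a step that is already met when the one before it is completed fails the run):
1. the cover is held in the gripper, clear of the bench by more than 40 mm (height (world z) of cover above 0.04 m and contact force between the fingers and cover above 1 N), for 0.1 s.
2. the cover has dropped over the pin and lies on the drop plate (z of cover in the frame of drop_top between -0.003 and 0.0035 m and horizontal distance between cover and drop_top below 0.02 m and angle between cover's own z axis and vertical below 0.08 rad), for 0.1 s.
At the end, for the whole second after the job is handed in: Cover over the pin (within 20 mm of jig centre along the slot, 5 mm across), tilt under 0.06 rad, within 2.5 mm of the drop plate, square within 0.2 rad; plate at least 4.5 of 6 mm down; cover pushes on the jig with over 7 N, is still, and the fingers press on it with over 2 N (value of joint drop_plate above 0.0045 m and z of cover in the frame of drop_top between -0.003 and 0.0025 m and x of cover in the frame of jig between -0.02 and 0.02 m and y of cover in the frame of jig between -0.005 and 0.005 m and angle between cover's own z axis and vertical below 0.06 rad and angle between the x axis of cover and the x axis of jig, either way round below 0.2 rad and contact force between cover and jig above 7 N and contact force between the fingers and cover above 2 N and linear speed of cover below 0.02 m/s); the arm keeps its last pose, push and grip.
It fails at once if the cup, the pipe ring or the jar is shifted by more than 25 mm (distance of any of seed_cup, pipe_ring, spray_jar from where it was at the start of the episode above 0.025 m).
It also fails if it takes over 48 s, if anything falls off the work surface, if the arm or the gripper's body presses on something with over 40 N, if the wrist force passes 120 N, or if a joint passes its speed limit or range.

ROBOT

A 6-joint arm with a two-finger parallel gripper is mounted at the origin on the work surface. World frame = base frame: x ahead of the robot, y to its left, z up, the work surface at z = 0. Lengths are in mm, angles in rad, forces in N, time in s.
With the tool pointing down it reaches from about 400 to 925 mm from the base axis. Payload 3.4 kg.
Tool frame: the origin (TCP) lies on the centre line of the jaws, within the pads' length; the fingertips stand 17 mm ahead of it and the grasp point (between the pads) lies 2 mm behind it; z points along the fingers, y is the line along which they close (so a half turn about z gives the same grasp; the last joint's range is limited). The gripper opens to 85 mm and grips with 20 to 120 N. Pads are 22 mm wide; open, the fingers measure 114 mm over their backs; the gripper's body (76 mm by 85 mm) begins 54 mm behind the grasp point. The pads swing forward as they close: fully open they stand 13 mm farther back than shut.
Start: joints at [1.052, 0.307, 1.506, -0, 1.328, -0.073], TCP at [247.951, 518.798, 248.305] pointing down, gripper open.
Joint ranges: [-3.12, 3.12], [-1.05, 2.28], [0.14, 2.33], [-1.42, 4.57], [0.1, 2.73], [-2.68, 2.68]. Speed limits (rad/s): [2.57, 2.57, 3.14, 3.14, 3.14, 3.14].

INTERFACE

Orientations are given as a unit quaternion [w, x, y, z].
In Python, from rig import readout, imaging, ctrl gives the robot as it stands.
- The arm moves only by the tool send_rows, never from a script. Its argument "rows" is a list that holds one entry, the list of rows, each a list of 7 numbers: the shift along the tool's x, y, z normalised to -1 to 1, where 1 is 20 cm, then the turn, a rotation vector about the tool's x, y, z normalised to -1 to 1, where 1 is 60 degrees, then the gripper command: -1 is shut, 1 is fully open, values between are in proportion. A call has 1 to 10 rows; each row shifts and turns the commanded pose from where the row before left it, along the tool's axes as they then stand; what a row does not reach is not made up. A row lasts 1/8 s, in which the tool goes at most 62.5 mm and 10.7 degrees, less where a joint would pass 70% of its speed; a pose out of reach is approached as far as the arm can. A call with a number of a shift or a turn outside -1 to 1 is refused whole. A call with a gripper value outside its range is refused whole. The fingers move at their own pace and stop on an object; "grip_force" is the grip in N (left out, the last holds). Time passes only in rows, so rows that do not move let the fingers close. It gives the time, the measured TCP pose, the force, the opening and the grip force at its end, in the units of the state.
- readout.state(): the state, without advancing time (a new reading comes with each control period).
- imaging.grab_frame(name): name is "scene" or "top" or "wrist"; returns a dict with "color" (420x560x3 uint8, red, green, blue), "K" (3x3 intrinsics, pixels), "R" (3x3) and "t" (3): a world point X has camera coordinates R X + t. Camera axes: x right, y down, z forward; pixel columns grow to the right and rows downward; lengths in mm; the calibration is good to about 2 mm. A picture is of the moment at which its call begins. There is no depth.
- ctrl.finish_job(): hands the job in; it is judged then, once.
The state is a dict: "t": time; "joints": joint angles; "qd": joint speeds; "effort": joint torques, N m; "ee_pos": TCP position; "eef_rot": TCP orientation; "contact_force": force on the tool from outside, world axes, zero at the start; "torque": the same for the moment, N m; "opening": finger opening in mm; "finger_force": force on a finger pad.
Only numpy, scipy, OpenCV 4.12 (cv2) and the standard library are available. Lean on these libraries where they do the work, as an engineer would, in place of code of your own. Each camera call takes 0.05 s, during which the arm holds its last target. There are 200 camera calls.

## Working session

There is one attempt and no reset: what is moved stays moved. The work goes in short steps, Python scripts to look and compute and a tool call to move; the robot and the scene stay as the last step left them, time stands still between calls to the robot, and variables do not carry over. Pictures are saved under pics/ and viewed, at most 10 in all, crops included, and the job is handed in when it is done.

Besides the shell and the picture viewer there is one more tool, called after "Call:" as a command line: name --argument value ..., lists and objects as JSON in quotes. send_rows: Moves the arm, as the interface text tells. Scaled input: -1 to 1 covers 20 cm each way for a shift and 60 degrees each way for a turn. Its arguments: {"type":"object","properties":{"rows":{"type":"array","items":{"type":"array","items":{"type":"array","items":{"type":"number","minimum":-1,"maximum":1}}}},"grip_force":{"type":"number"}},"required":["rows"]}

```bash
mkdir -p pics; python3 - <<'E'
from rig import readout, imaging
import cv2,pickle
s=readout.state(); print(s)
for n in("scene","top"):
    f=imaging.grab_frame(n); pickle.dump(f,open(f'{n}.pkl','wb')); cv2.imwrite(f'pics/{n}0.png',f['color'][:,:,::-1]); print(n,f['K'].tolist(),f['R'].tolist(),f['t'].tolist())
E
```

```text
{'t': 0.0, 'joints': array([ 1.05149378e+00,  3.07529338e-01,  1.50767521e+00, -1.85402519e-05,
        1.32835947e+00, -7.34983047e-02]), 'qd': array([ 0.0011809 , -0.00025821, -0.00180641, -0.00043253,  0.00095651,
       -0.00161973]), 'effort': array([-6.04482557e-05, -4.57560754e+01, -2.51915395e+01, -4.03499716e-04,
        1.35630876e-02, -1.37760233e-05]), 'ee_pos': array([247.63259358, 518.220403  , 247.40530081]), 'eef_rot': array([-2.79292961e-04,  2.21058587e-01,  9.75260032e-01, -9.45328101e-04]), 'contact_force': array([ 0.23588357, -0.12102356,  0.12114341]), 'torque': array([-0.00051742, -0.01095623,  0.01133467]), 'finger_force': 0.0, 'opening': 85.48193945222462}
scene [[454.9747784756703, 0.0, 281.88624895139196], [0.0, 454.9747784756703, 207.0987562510727], [0.0, 0.0, 1.0]] [[0.8534337224342592, 0.5209235676586882, 0.017015230522930955], [0.3620096010503433, -0.5689649103684014, -0.7383955440797625], [-0.37496657205593087, 0.6363313346262475, -0.6741531742960225]] [-419.7999085082324, -169.67966282355522, 1193.8249114946473]
top [[526.0359726474725, 0.0, 279.8618078436872], [0.0, 526.0359726474725, 208.57390656867392], [0.0, 0.0, 1.0]] [[0.09727783026932925, -0.9952572124559033, -0.00032371684709361735], [-0.9746799609205302, -0.09520077252753904, -0.2023259417131521], [0.20133553466302387, 0.01999734894092871, -0.9793181855338382]] [-87.86378082227712, 545.8105738235131, 1188.4458365283124]
```

View pics/top0.png

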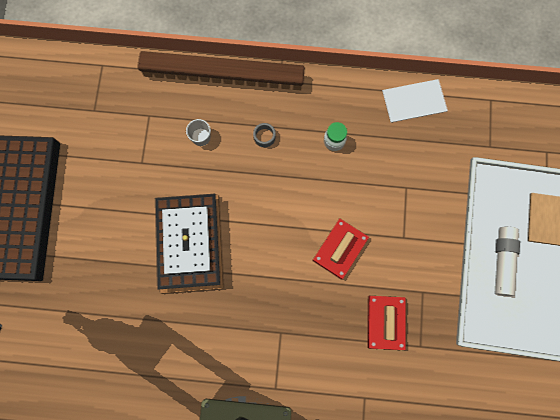

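View pics/scene0.png

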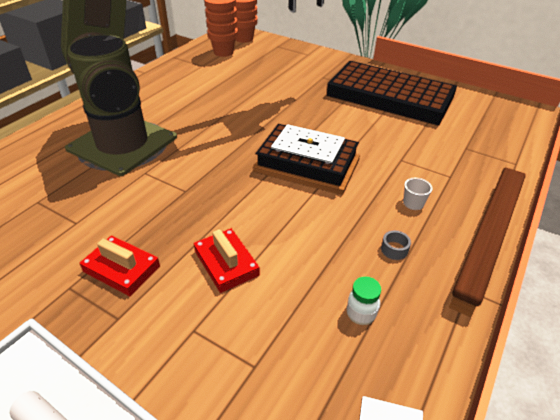

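The top view shows two red blocks with ribs, A at (341,249) and B at (388,323). The jig is at (187,240) with the brass pin near (185,238). The cup is at (199,131), the ring at (264,134) and the jar at (337,135). I'll measure the distances to the base and make the crop.

```bash
cat > h.py <<'E'
import numpy as np,cv2
def cast(f,uv,z):
    uv=np.atleast_2d(np.float64(uv)); d=(np.linalg.inv(f['K'])@np.c_[uv,np.ones(len(uv))].T).T@f['R']
    c=-f['R'].T@f['t']; return (c+d*((z-c[2])/d[:,2])[:,None])[:,:2]
def proj(f,X):
    p=f['K']@(f['R']@np.float64(X)+f['t']); return p[:2]/p[2]
def blobs(m,amin):
    cs,_=cv2.findContours(m.astype(np.uint8),cv2.RETR_EXTERNAL,cv2.CHAIN_APPROX_NONE)
    return [c[:,0,:] for c in cs if cv2.contourArea(c)>amin]
def rect(f,c,z):
    P=cast(f,c,z); r=cv2.minAreaRect(P.astype(np.float32)); b=cv2.boxPoints(r)
    e=[b[1]-b[0],b[2]-b[1]]; e.sort(key=np.linalg.norm); L=e[1]
    return np.array(r[0]).round(1),[round(float(np.linalg.norm(x)),1) for x in e],round(float(np.degrees(np.arctan2(L[1],L[0]))%180),2)
E
python3 - <<'E'
from h import *; import pickle
f=pickle.load(open('top.pkl','rb')); im=f['color'].astype(int); r,g,b=im[...,0],im[...,1],im[...,2]
hsv=cv2.cvtColor(f['color'],cv2.COLOR_RGB2HSV)
red=(r>120)&(g<60)&(b<60)
for c in blobs(red,300): print('red',c.mean(0).round(),rect(f,c,27))
wood=(hsv[...,0]>12)&(hsv[...,0]<26)&(r>190)&(g>140)
for c in blobs(wood[200:360,300:420],60): c=c+[300,200];print('rib',c.mean(0).round(),rect(f,c,61))
wh=(r>180)&(abs(r-b)<25)
for c in blobs(wh[180:300,140:230],500): c=c+[140,180];print('plate',rect(f,c,72))
br=(r-b>60)&(r>150)
ys,xs=np.nonzero(br[215:260,175:195]); print('pin',len(xs),xs.mean()+175,ys.mean()+215,cast(f,[xs.mean()+175,ys.mean()+215],82))
for n,uv,z in(('cup',(199,130),50),('ring',(264,133),30),('jar',(337,131),75)):print(n,cast(f,uv,z))
o=im.astype(np.uint8)[:,:,::-1]
A=cv2.resize(o[190:360,300:420],None,fx=3,fy=3,interpolation=2);B=cv2.resize(o[180:305,140:240],None,fx=4,fy=4,interpolation=2)
h=510;A=A[:h];B=np.pad(B,((0,h-B.shape[0]),(0,0),(0,0)));cv2.imwrite('pics/crop1.png',np.hstack([A,B]))
E
```

```text
red [387. 323.] (array([ 313.9, -306.7]), [84.0, 118.9], 2.83)
red [341. 248.] (array([ 476.2, -187.8]), [82.9, 119.3], 152.44)
rib [390. 322.] (array([ 314.2, -307. ]), [13.6, 72.8], 3.09)
rib [342. 246.] (array([ 476.3, -187.3]), [14.7, 71.9], 151.82)
rib [328. 211.] (array([ 555.7, -149.7]), [14.0, 137.2], 90.03)
plate (array([455.4, 175.8]), [102.6, 148.8], 9.78)
pin 17 184.35294117647058 237.0 [[458.99981227 176.21247507]]
cup [[729.50226073 182.24636413]]
ring [[744.41223876  24.13952572]]
jar [[ 750.44209346 -152.80232055]]
```

View pics/crop1.png

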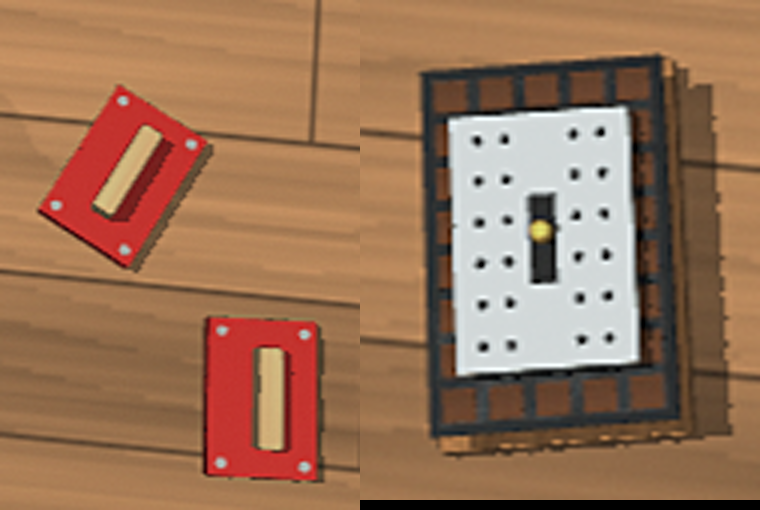

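A (341,249) is at (476,-188), 512 mm from the base. B (388,323) is at (314,-307), 439 mm away. So A, the farther one, is the cover, and the crop shows it has a rib like B's. The pin shows in the slot about 3.6 mm along from the jig centre.

Call:
send_rows --rows '[[[-0.2, -0.13, 0, 0, 0, 0, 1], [-0.2, -0.13, 0, 0, 0, 0, 1], [-0.2, -0.13, 0, 0, 0, 0, 1], [-0.2, -0.13, 0, 0, 0, 0, 1], [-0.2, -0.13, 0, 0, 0, 0, 1], [-0.2, -0.13, 0, 0, 0, 0, 1], [-0.2, -0.13, 0, 0, 0, 0, 1], [-0.2, -0.13, 0, 0, 0, 0, 1], [-0.2, -0.13, 0, 0, 0, 0, 1]]]'

```text
t: 1.23
ee_pos: [472.2, 151.0, 248.0]
eef_rot: [-0.0, 0.221, 0.975, -0.0]
contact_force: [0.6, 0.9, 0.2]
opening: 85.3
finger_force: 0.0
```

Call:
send_rows --rows '[[[-0.1, -0.22, 0, 0, 0, 0, 1], [-0.1, -0.22, 0, 0, 0, 0, 1], [-0.1, -0.22, 0, 0, 0, 0, 1], [-0.1, -0.22, 0, 0, 0, 0, 1], [-0.1, -0.22, 0, 0, 0, 0, 1], [-0.1, -0.22, 0, 0, 0, 0, 1], [-0.1, -0.22, 0, 0, 0, 0, 1], [0, 0, 0, 0, 0, 0, 1], [0, 0, 0, 0, 0, 0, 1]]]'

```text
t: 2.35
ee_pos: [464.8, -185.3, 247.8]
eef_rot: [-0.001, 0.222, 0.975, 0.001]
contact_force: [-0.9, 1.2, -0.3]
opening: 85.6
finger_force: 0.0
```

```bash
cat >> h.py <<'E'
from scipy.spatial.transform import Rotation as Ro
def need(s,pos,a):
    """total shift (mm and units), turn (units) in tool axes to tool-down pose with tool x at a deg"""
    R=Ro.from_quat(s['eef_rot'],scalar_first=True); a=np.radians(a)
    T=np.array([[np.cos(a),np.sin(a),0],[np.sin(a),-np.cos(a),0],[0,0,-1.]])
    d=R.inv().apply(np.float64(pos)-s['ee_pos']); w=(R.inv()*Ro.from_matrix(T)).as_rotvec()
    print('pos',s['ee_pos'].round(1),'shift mm',d.round(1),'units',(d/200).round(3),'turn deg',np.degrees(w).round(2),'units',np.degrees(w/60).round(4),'F',s['contact_force'].round(1),'open',round(s['opening'],1),'ff',s['finger_force'],'t',s['t'])
E
python3 - <<'E'
from h import *; from rig import readout,imaging; import pickle
need(readout.state(),[476.3,-187.6,50],152.1)
f=imaging.grab_frame('wrist');pickle.dump(f,open('w.pkl','wb'));cv2.imwrite('pics/w1.png',f['color'][:,:,::-1])
im=f['color'].astype(int); r,g,b=im[...,0],im[...,1],im[...,2]
for c in blobs((r>120)&(g<60)&(b<60),2000): print('red',c.mean(0).round(),c.min(0),c.max(0),rect(f,c,27))
E
```

```text
pos [ 464.8 -185.3  247.8] shift mm [-11.6   2.8 197.8] units [-0.058  0.014  0.989] turn deg [ 0.04 -0.1   2.3 ] units [ 0.0006 -0.0016  0.0384] F [-0.9  1.2 -0.3] open 85.6 ff 0.0 t 2.35
red [285. 186.] [248 135] [325 239] (array([ 476.3, -185. ]), [83.9, 120.1], 152.56)
red [110.  93.] [53 24] [179 170] (array([ 314.3, -304.1]), [85.8, 119.6], 2.71)
```

View pics/w1.png

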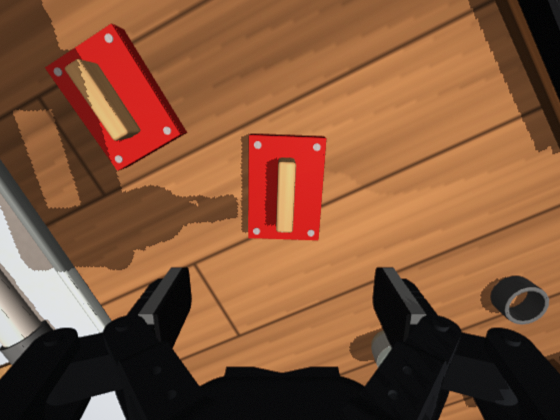

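The wrist picture shows cover A at (285,186) with a straight rib, decoy B at (110,93), and the fingers clear. The wrist and top measurements agree: (476.3,-186.5), yaw about 152.3°. Next I'll go down and grip.

Call:
send_rows --rows '[[[-0.055, 0.019, 0, 0, 0, 0.034, 1], [0, 0, 0.25, 0, 0, 0, 1], [0, 0, 0.25, 0, 0, 0, 1], [0, 0, 0.2, 0, 0, 0, 1], [0, 0, 0.15, 0, 0, 0, 1], [0, 0, 0.1, 0, 0, 0, 1], [0, 0, 0.05, 0, 0, 0, 1], [0, 0, 0, 0, 0, 0, 1], [0, 0, 0, 0, 0, 0, 1]]]'

```text
t: 3.52
ee_pos: [477.7, -187.1, 49.1]
eef_rot: [0.001, 0.238, 0.971, -0.0]
contact_force: [1.2, -0.5, 0.4]
opening: 85.6
finger_force: 0.0
```

Call:
send_rows --rows '[[[0, 0, 0, 0, 0, 0, -1], [0, 0, 0, 0, 0, 0, -1], [0, 0, 0, 0, 0, 0, -1], [0, 0, 0, 0, 0, 0, -1], [0, 0, 0, 0, 0, 0, -1], [0, 0, 0, 0, 0, 0, -1], [0, 0, 0, 0, 0, 0, -1], [0, 0, 0, 0, 0, 0, -1]]]' --grip_force 70

```text
t: 4.53
ee_pos: [477.2, -187.2, 48.6]
eef_rot: [0.0, 0.238, 0.971, -0.0]
contact_force: [-0.8, 1.2, 5.4]
opening: 16.8
finger_force: 69.4
```

Call:
send_rows --rows '[[[0, 0, -0.05, 0, 0, 0, -1], [0, 0, -0.15, 0, 0, 0, -1], [0, 0, -0.2, 0, 0, 0, -1], [0, 0, -0.2, 0, 0, 0, -1], [0, 0, -0.15, 0, 0, 0, -1], [0, 0, 0, 0, 0, 0, -1], [0, 0, 0, 0, 0, 0, -1]]]'

```text
t: 5.4
ee_pos: [475.8, -186.6, 197.1]
eef_rot: [-0.001, 0.238, 0.971, 0.0]
contact_force: [0.9, -0.6, -2.3]
opening: 16.9
finger_force: 68.7
```

```bash
python3 - <<'E'
from h import *; from rig import readout,imaging; import pickle
s=readout.state()
need(s,[458.9,176.3,s['ee_pos'][2]],189.8)
f=imaging.grab_frame('top');pickle.dump(f,open('top2.pkl','wb'))
im=f['color'].astype(int); r,g,b=im[...,0],im[...,1],im[...,2]
o=im.astype(np.uint8)[:,:,::-1]
f2=imaging.grab_frame('scene')
cv2.imwrite('pics/t2.png',np.hstack([cv2.resize(o[150:350,150:450],(400,267)),cv2.resize(f2['color'][80:280,100:400,::-1],(400,267))]))
E
```

```text
pos [ 475.8 -186.6  197.1] shift mm [183.1 313.9   0.4] units [0.915 1.569 0.002] turn deg [  0.04  -0.14 -37.38] units [ 6.00e-04 -2.30e-03 -6.23e-01] F [ 0.9 -0.6 -2.3] open 16.9 ff 68.72512221336365 t 5.4
```

View pics/t2.png

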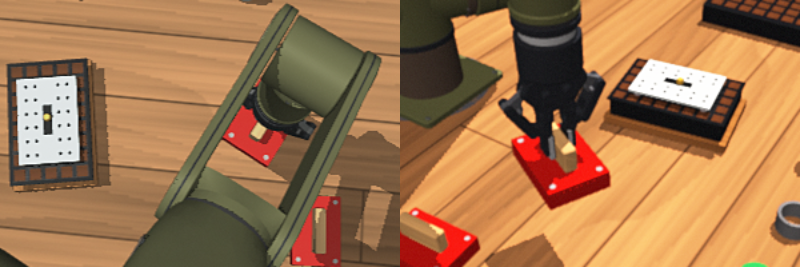

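The cover is held clear of the bench, and the jig is free to the left.

Call:
send_rows --rows '[[[0.05, 0.087, 0, 0, 0, 0, -1], [0.1, 0.174, 0, 0, 0, 0, -1], [0.115, 0.197, 0, 0, 0, 0, -1], [0.12, 0.205, 0, 0, 0, 0, -1], [0.12, 0.205, 0, 0, 0, 0, -1], [0.12, 0.205, 0, 0, 0, 0, -1], [0.12, 0.205, 0, 0, 0, 0, -1], [0.1, 0.174, 0, 0, 0, 0, -1], [0.07, 0.117, 0, 0, 0, 0, -1]]]'

```text
t: 6.62
ee_pos: [458.3, 178.3, 197.3]
eef_rot: [-0.001, 0.237, 0.971, -0.0]
contact_force: [-1.3, -0.4, -2.9]
opening: 17.1
finger_force: 68.8
```

Call:
send_rows --rows '[[[0, 0, 0, 0, 0, -0.08, -1], [0, 0, 0, 0, 0, -0.12, -1], [0, 0, 0, 0, 0, -0.12, -1], [0, 0, 0, 0, 0, -0.12, -1], [0, 0, 0, 0, 0, -0.11, -1], [0, 0, 0, 0, 0, -0.07, -1], [0, 0, 0, 0, 0, 0, -1], [0, 0, 0, 0, 0, 0, -1], [0, 0, 0, 0, 0, 0, -1]]]'

```text
t: 7.75
ee_pos: [459.8, 175.9, 198.1]
eef_rot: [-0.0, -0.084, 0.997, -0.0]
contact_force: [-0.1, -0.7, -2.8]
opening: 16.8
finger_force: 68.9
```

```bash
python3 - <<'E'
from h import *; from rig import readout,imaging; import pickle
s=readout.state()
need(s,[458.9,176.3,135],189.8)
h=s['ee_pos'][2]-48.6
fs=imaging.grab_frame('scene'); ft=imaging.grab_frame('top'); fw=imaging.grab_frame('wrist')
pickle.dump((fs,ft,fw),open('p3.pkl','wb'))
for n,f in(('s',fs),('t',ft),('w',fw)):
    im=f['color'].astype(int); r,g,b=im[...,0],im[...,1],im[...,2]
    for c in blobs((r>120)&(g<60)&(b<60),200): print(n,c.mean(0).round(),c.min(0),c.max(0),rect(f,c,h+27))
a=[x['color'][:,:,::-1] for x in(fs,fw)]
cv2.imwrite('pics/p3.png',np.hstack([cv2.resize(a[0][60:260,180:450],(405,300)),cv2.resize(a[1],(395,300))]))
E
```

```text
pos [459.8 175.9 198.1] shift mm [ 0.7  0.5 63.1] units [0.004 0.003 0.316] turn deg [ 0.   -0.03 -0.21] units [ 0.     -0.0005 -0.0035] F [-0.1 -0.7 -2.8] open 16.8 ff 68.9489758014679 t 7.75
s [120. 263.] [ 80 236] [158 295] (array([ 447.2, -387.1]), [73.7, 102.7], 2.9)
s [314. 110.] [280  92] [343 127] (array([467.8, 153.1]), [123.7, 125.8], 102.77)
t [387. 323.] [369 296] [405 349] (array([ 312.4, -277.1]), [74.0, 104.7], 2.83)
t [191. 244.] [181 229] [198 257] (array([433.3, 145.9]), [34.7, 59.9], 11.75)
w [282. 219.] [192 145] [371 309] (array([443.3, 173.8]), [83.6, 88.5], 9.82)
```

View pics/p3.png

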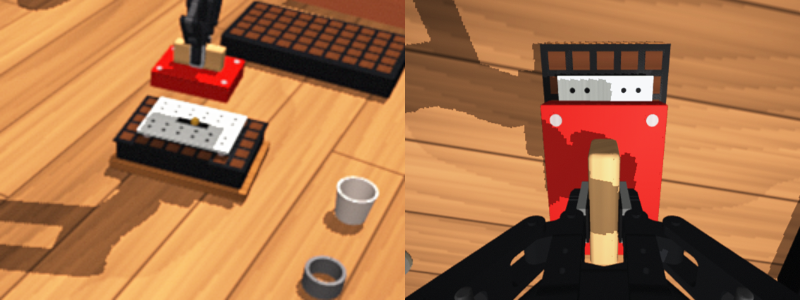

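The cover hangs square above the jig. The wrist view puts its centre at about (458.8,176.5) at 9.8°, against the pin at (458.9,176.3). I'll lower it.

Call:
send_rows --rows '[[[0, 0, 0.1, 0, 0, 0, -1], [0, 0, 0.13, 0, 0, 0, -1], [0, 0, 0.06, 0, 0, 0, -1], [0, 0, 0.02, 0, 0, 0, -1], [0, 0, 0.01, 0, 0, 0, -1], [0, 0, 0.01, 0, 0, 0, -1], [0, 0, 0.01, 0, 0, 0, -1], [0, 0, 0.01, 0, 0, 0, -1], [0, 0, 0, 0, 0, 0, -1]]]'

```text
t: 9.02
ee_pos: [460.0, 175.7, 128.2]
eef_rot: [-0.0, -0.084, 0.996, -0.0]
contact_force: [-0.6, -0.1, -2.3]
opening: 16.9
finger_force: 68.9
```

```bash
python3 - <<'E'
from h import *; from rig import readout
need(readout.state(),[458.9,176.3,120.6],189.8)
E
```

```text
pos [460.  175.7 128.2] shift mm [0.9 0.8 7.6] units [0.005 0.004 0.038] turn deg [-0.   -0.01 -0.18] units [-0.     -0.0002 -0.003 ] F [-0.6 -0.1 -2.3] open 16.9 ff 68.94369721412659 t 9.025
```

Call:
send_rows --rows '[[[0, 0, 0.01, 0, 0, 0, -1], [0, 0, 0.01, 0, 0, 0, -1], [0, 0, 0, 0, 0, 0, -1], [0, 0, 0, 0, 0, 0, -1]]]'

```text
t: 9.52
ee_pos: [459.9, 175.8, 124.2]
eef_rot: [-0.0, -0.084, 0.996, 0.0]
contact_force: [-0.2, 1.4, -3.1]
opening: 17.0
finger_force: 68.9
```

Call:
send_rows --rows '[[[0, 0, 0.01, 0, 0, 0, -1], [0, 0, 0.008, 0, 0, 0, -1], [0, 0, 0, 0, 0, 0, -1], [0, 0, 0, 0, 0, 0, -1], [0, 0, 0, 0, 0, 0, -1]]]'

```text
t: 10.15
ee_pos: [460.1, 175.8, 120.7]
eef_rot: [0.0, -0.084, 0.996, 0.0]
contact_force: [0.7, 1.9, -3.2]
opening: 17.2
finger_force: 68.9
```

Call:
send_rows --rows '[[[0, 0, 0.01, 0, 0, 0, -1], [0, 0, 0.01, 0, 0, 0, -1], [0, 0, 0, 0, 0, 0, -1], [0, 0, 0, 0, 0, 0, -1]]]'

```text
t: 10.65
ee_pos: [460.1, 175.8, 117.4]
eef_rot: [0.0, -0.084, 0.996, 0.0]
contact_force: [-1.0, 1.8, 5.2]
opening: 16.9
finger_force: 70.2
```

Call:
send_rows --rows '[[[0, 0, 0.01, 0, 0, 0, -1], [0, 0, 0.01, 0, 0, 0, -1], [0, 0, 0, 0, 0, 0, -1], [0, 0, 0, 0, 0, 0, -1]]]'

```text
t: 11.15
ee_pos: [460.1, 175.9, 114.6]
eef_rot: [0.001, -0.084, 0.996, 0.0]
contact_force: [-4.3, 1.4, 15.4]
opening: 17.0
finger_force: 71.6
```

Call:
send_rows --rows '[[[0, 0, 0.004, 0, 0, 0, -1], [0, 0, 0, 0, 0, 0, -1], [0, 0, 0, 0, 0, 0, -1], [0, 0, 0, 0, 0, 0, -1], [0, 0, 0, 0, 0, 0, -1], [0, 0, 0, 0, 0, 0, -1]]]'

```text
t: 11.9
ee_pos: [460.2, 175.9, 114.5]
eef_rot: [0.001, -0.084, 0.996, 0.0]
contact_force: [-7.0, -0.5, 22.6]
opening: 17.3
finger_force: 72.8
```

```bash
python3 - <<'E'
from h import *; from rig import readout,imaging
need(readout.state(),[458.9,176.3,114.6],189.8)
f=imaging.grab_frame('scene');cv2.imwrite('pics/end.png',cv2.resize(f['color'][80:230,200:420,::-1],None,fx=3,fy=3))
E
```

```text
pos [460.2 175.9 114.5] shift mm [ 1.2  0.6 -0.1] units [ 0.006  0.003 -0.   ] turn deg [ 0.02  0.11 -0.18] units [ 0.0003  0.0018 -0.0029] F [-7.  -0.5 22.6] open 17.3 ff 72.80093908309937 t 11.9
```

View pics/end.png

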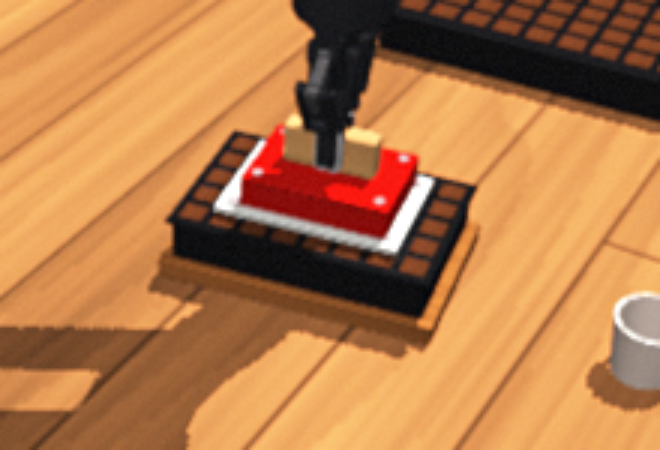

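The cover lies flat and square on the plate, about (330,190) in the crop, and is still gripped. It is pressed with about 25 N and the height matches the stop, so I'm handing it in.

```bash
python3 -c "
from rig import ctrl
print(ctrl.finish_job())"
```

```text
the job is handed in; nothing more can be done
None
```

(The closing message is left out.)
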